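# Isolate and lock off the polishing spindle

## Robot

A 6-joint arm with a two-finger parallel gripper is mounted at the origin on the work surface. World frame = base frame: x ahead of the robot, y to its left, z up, the work surface at z = 0. Lengths are in mm, angles in rad, forces in N, time in s.
With the tool pointing down it reaches from about 275 to 825 mm from the base axis. Payload 4.9 kg.
Tool frame: the origin (TCP) lies at the very end of the fingers, on their centre line; the grasp point (between the pads) lies 19 mm behind it; z points along the fingers, y is the line along which they close (so a half turn about z gives the same grasp; the last joint's range is limited). The gripper opens to 85 mm and grips with 20 to 120 N. Pads are 22 mm wide; open, the fingers measure 114 mm over their backs; the gripper's body (76 mm by 85 mm) begins 54 mm behind the grasp point. The pads swing forward as they close: fully open they stand 13 mm farther back than shut.
Start: joints at [-1.299, 0.326, -0.193, 1.052, 0, 1.437], TCP at [217.128, -505.345, 231.281] pointing down, gripper open.
Joint ranges: [-2.65, 2.65], [-0.97, 1.79], [-1.3, 1.35], [-1.93, 2.1], [-1.47, 1.37], [-3.14, 3.14]. Speed limits (rad/s): [2.57, 2.57, 3.14, 3.14, 3.14, 3.14].

## Interface

Orientations are given as [roll, pitch, yaw] about the fixed x, y, z axes, in that order (R = Rz(yaw) Ry(pitch) Rx(roll)).
In Python, from bench import bot, solve_ik, imaging gives the robot as it stands. Calls block until the motion is done:
- bot.move_ptp(position, orientation): joint-space move of the TCP to a pose.
- bot.movel(position, rot=None, max_speed=150, threshold=None): straight line of the TCP; rot=None keeps the orientation; max_speed is the mean speed in mm/s. With threshold (N) it stops when the force on the tool has changed by that much, and returns True; else False.
- bot.move_j(angles): joint-space move.
- bot.grip(opening, effort=None): opening from 0.0 (shut) to 1.0 (fully open); effort is the grip in N (None keeps the last); returns when the fingers have stopped.
- bot.dwell(seconds).
- solve_ik(position, orientation): joint angles nearest the present ones, or None.
- bot.get_state(): the state.
- imaging.capture(name): name is "scene" or "side" or "wrist"; returns the picture (400x640x3 uint8, blue, green, red); there is no depth.
- imaging.camera_model(name): a dict with "K" (3x3 intrinsics, pixels), "k1" (the pictures are not rectified: a ray, as slopes to the right and down, at radius r is drawn at 1 + k1 r^2 times it, then the intrinsics apply), "position" and "rotation" of the camera in the world. Camera axes: x right, y up, looking along -z (the intrinsics and any distortion apply to the point x, -y, -z); pixel columns grow to the right and rows downward; lengths in mm; the calibration is good to about 2 mm. A picture is of the moment at which its call begins: read the wrist's pose just before it. camera_model takes no time and is no camera call; for the wrist camera it gives the pose at the moment of the call.
A pose or a line that the arm cannot do raises bot.IKError and nothing moves.
- bot.sign_off(): hands the job in; it is judged then, once.
The state is a dict: "t": time; "qpos": joint angles; "joint_velocities": joint speeds; "effort": joint torques, N m; "tcp_pos": TCP position; "orientation": TCP orientation; "contact_force": force on the tool from outside, world axes, zero at the start; "wrist_torque": the same for the moment, N m; "opening": opening from 0.0 (shut) to 1.0 (fully open); "gripper_force": force on a finger pad.
Only numpy, scipy, OpenCV 4.12 (cv2) and the standard library are available. Lean on these libraries where they do the work, as an engineer would, in place of code of your own. Each camera call takes 0.05 s, during which the arm holds its last target. There are 200 camera calls.

## Task

The polishing machine's wheel is to be changed, so switch its isolator off: swing the red U-handle from the on side right over to the off side until it is fully home down between the guards, then slide the yellow lock bolt all the way across over the handle so that it cannot be thrown back. Leave the spray can, buff wheel and wrench where they are.

Things in the scene. Friction and masses are not known exactly. Their poses are not given: they have to be found in the camera images.
- isolator: Fixed bench isolator: green box 150 (x) x 430 (y, from -270 to +160) x 60 mm high. Origin on the bench below the handle's pivot line, which runs along x at z 85 mm; z up. Grey pivot block 74 x 70 mm, top z 112. ON side is +y (red field; only a 12 mm wide rest under the bar), OFF side is -y (green field, guards, lock bolt).
- off_seat (a point): Where the bar's middle lies when fully home OFF: isolator y -113, z 126 mm, in a trough. Inner guard: 80 mm wide in x, y -66 to -86, top z 148. Outer guard and bolt bed: 110 mm wide in x, y -130 to -265, top z 139. Fingers do not fit either side of the bar here: press it down from above with shut fingers. Axes as the isolator's.
- handle (a joint): Angle of the red U-handle, rad: 0 = home ON (leans 70 degrees to isolator +y), 1.22 = upright, 2.44 = home OFF (leans 70 degrees to -y). It clicks through notches: about 0.56 (half out), 1.22, 1.89 (half home) rad, and is held at both ends; each click takes about 8 to 16 N at the bar. From 1.89 it must be pressed past a last hump at 2.2 rad, then it snaps home.
- handle_bar (a point): Middle of the handle's red round cross bar: 22 mm diameter, 104 mm long along the isolator's x, 120 mm from the pivot line; two steel arms 8 mm thick join it to the pivot at x +-48 mm, leaving 88 mm of bar free between them. The point's frame turns with the handle.
- bolt (a joint): Travel of the yellow lock bolt along the isolator's +y, m: 0 = drawn back, 0.048 = fully home over the bar. About 2.5 N of friction; it stays where it is left.
- bolt_tab (a point): Middle of the lock bolt's upright tab, 14 mm thick (y), 44 wide (x), z 149 to 193 mm; the point is at z 180, isolator y -225 drawn back, -177 home. Bolt plate below: 52 wide, 8 thick, top z 149, ends 87 mm ahead of the tab (+y). Guides beside it at x +-28 to +-40, top z 153; a strap crosses over it at y -131 to -143, top z 157. Axes as the isolator's.
- spray_can: Yellow spray can standing upright, 58 mm diameter, 170 mm high; origin at the centre of its underside. Bystander.
- buff_wheel: Grey buff wheel lying flat, 150 mm diameter, 30 mm high; origin at the centre of its underside. Bystander.
- spindle_wrench: Steel wrench lying flat, 180 mm long along its x; origin at its underside. Bystander.

How it is judged (in metres and radians):
On the way, in this order (a step that is already met when the one before it is completed fails the run):
1. the handle is fully home on the OFF side (value of joint handle above 2.38 rad), for 0.2 s.
2. the lock bolt is fully across (value of joint bolt above 0.044 m), for 0.2 s.
At the end, for the whole second after the job is handed in: The handle is at rest home at OFF (beyond 2.36 of 2.44 rad) and the bolt is at rest fully across over it (beyond 44 of 48 mm) (value of joint handle above 2.36 rad and value of joint bolt above 0.044 m and velocity of joint handle between -0.05 and 0.05 rad/s and velocity of joint bolt between -0.01 and 0.01 m/s); the robot touches nothing.
It fails at once if the spray can is moved more than 30 mm (distance of spray_can from where it was at the start of the episode above 0.03 m).
It fails at once if the buff wheel is moved more than 30 mm (distance of buff_wheel from where it was at the start of the episode above 0.03 m).
It fails at once if the wrench is moved more than 30 mm (distance of spindle_wrench from where it was at the start of the episode above 0.03 m).
It fails at once if the spray can is tipped over (angle between spray_can's own z axis and vertical above 0.5 rad).
It also fails if it takes over 45 s, if anything falls off the work surface, if the arm or the gripper's body presses on something with over 40 N, if the wrist force passes 120 N, or if a joint passes its speed limit or range.

## Working session

There is one attempt and no reset: what is moved stays moved. The work goes in short steps, each a Python script; the robot and the scene stay as the last script left them, time stands still between calls to the robot, and variables do not carry over. Pictures are saved under pics/ and viewed, at most 10 in all, crops included, and the job is handed in when it is done.

```bash
mkdir -p pics; ls
python3 - <<'E'
from bench import bot, imaging
import cv2
for n in ("scene","side"):
    cv2.imwrite(f"pics/{n}0.png",imaging.capture(n))
    m=imaging.camera_model(n); print(n,m)
print(bot.get_state()["t"],bot.get_state()["orientation"])
E
```

```text
pics
scene {'K': array([[361.91541057,   0.        , 316.52262779],
       [  0.        , 361.91541057, 199.79389737],
       [  0.        ,   0.        ,   1.        ]]), 'k1': -0.02480649637574119, 'position': array([1322.94009555, -344.19759969, 1024.45934168]), 'rotation': array([ 0.77941895, -0.017979  ,  1.12827701])}
side {'K': array([[488.88359149,   0.        , 312.2138386 ],
       [  0.        , 488.88359149, 194.73911131],
       [  0.        ,   0.        ,   1.        ]]), 'k1': -0.11947781608400529, 'position': array([  74.70547545,  764.02019501, 1173.83925461]), 'rotation': array([ 0.68608729, -0.00905417, -2.54291614])}
0.1 [-3.14009553e+00 -1.95628204e-04  4.05815639e-01]
```

View pics/scene0.png

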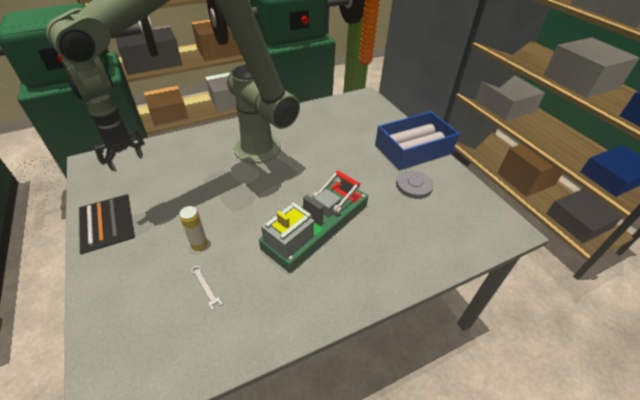

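View pics/side0.png

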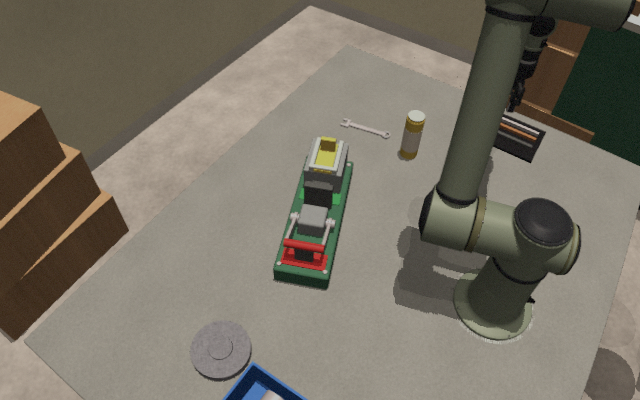

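The scene view shows the isolator from about (262,255) to (367,195), with the red handle at (345,185) and the yellow bolt at (288,218). The can is at (193,230), the wrench at (207,287) and the wheel at (415,184). The side view shows the isolator at (310,220). Next I'll zoom in.

```bash
cat > h.py <<'E'
import numpy as np, cv2
from scipy.spatial.transform import Rotation as R
from bench import imaging
def cam(n):
    m=imaging.camera_model(n); return m["K"],m["k1"],np.array(m["position"]),R.from_euler("xyz",m["rotation"]).as_matrix()
def proj(n,P):
    K,k,p,M=cam(n); c=(np.atleast_2d(P)-p)@M; s=np.c_[c[:,0],-c[:,1]]/-c[:,2:]
    s=s*(1+k*(s**2).sum(1,keepdims=True)); return s*[K[0,0],K[1,1]]+K[:2,2]
def ray(n,uv):
    K,k,p,M=cam(n); s=cv2.undistortPoints(np.array(uv,float).reshape(-1,1,2),K,np.array([k,0,0,0,0.])).reshape(-1,2)
    return p,np.c_[s[:,0],-s[:,1],-np.ones(len(s))]@M.T
def onz(n,uv,z):
    p,d=ray(n,uv); return p+d*((z-p[2])/d[:,2])[:,None]
E
python3 - <<'E'
from h import *
for n,(x,y,w,h) in dict(scene=(250,160,130,115),side=(260,125,110,170)).items():
    im=cv2.imread(f"pics/{n}0.png"); print(n,proj(n,[0,0,0]))
    s=6 if n=="scene" else 3.5
    cv2.imwrite(f"pics/{n}z.png",cv2.resize(im[y:y+h,x:x+w],None,fx=s*.83 if n=="scene" else s,fy=s*.83 if n=="scene" else s,interpolation=cv2.INTER_CUBIC))
    hsv=cv2.cvtColor(im,cv2.COLOR_BGR2HSV)
    roi=np.zeros(im.shape[:2],np.uint8); roi[y:y+h,x:x+w]=255
    for c,lo,hi in (("red",(0,170,60),(6,255,255)),("yel",(22,170,60),(35,255,255)),("grn",(50,100,20),(85,255,255))):
        m=cv2.inRange(hsv,lo,hi)&roi
        nn,l,st,ce=cv2.connectedComponentsWithStats(m)
        for i in range(1,nn):
            if st[i,4]>15: print(c,st[i],ce[i].round(1),"minrect",cv2.boxPoints(cv2.minAreaRect(np.argwhere(l==i)[:,::-1].astype(np.float32))).round(1).tolist())
E
```

```text
scene [[257.21907821 148.13900754]]
red [337 171  22  14  95] [346.8 178.2] minrect [[335.20001220703125, 173.89999389648438], [337.3999938964844, 170.3000030517578], [358.6000061035156, 183.0], [356.3999938964844, 186.60000610351562]]
red [331 183  16  13  85] [338.2 188.7] minrect [[330.79998779296875, 187.1999969482422], [335.6000061035156, 180.10000610351562], [348.79998779296875, 188.8000030517578], [344.0, 196.0]]
red [350 192  11  10  65] [354.9 196.7] minrect [[349.0, 198.0], [356.0, 191.0], [360.5, 195.5], [353.5, 202.5]]
yel [272 208  32  25 331] [287.3 219.3] minrect [[268.0, 220.0], [291.79998779296875, 201.0], [303.20001220703125, 215.1999969482422], [279.3999938964844, 234.3000030517578]]
grn [314 223  11  15 101] [317.5 229.5] minrect [[314.0, 223.0], [324.0, 223.0], [324.0, 237.0], [314.0, 237.0]]
side [[491.28010639 302.81087974]]
red [284 239  41  14 249] [303.4 245.6] minrect [[283.29998779296875, 245.60000610351562], [284.79998779296875, 237.8000030517578], [324.1000061035156, 245.3000030517578], [322.70001220703125, 253.10000610351562]]
red [281 248  46  23 519] 
[... 362 characters left out ...]
grn [332 193  10  13 109] [336.  198.6] minrect [[332.0, 193.0], [341.0, 193.0], [341.0, 205.0], [332.0, 205.0]]
grn [274 271  17  11  54] [281.8 275.3] minrect [[273.6000061035156, 277.79998779296875], [275.29998779296875, 270.1000061035156], [290.1000061035156, 273.3999938964844], [288.3999938964844, 281.1000061035156]]
grn [289 274  22  11  68] [299.6 279.2] minrect [[288.20001220703125, 281.0], [289.8999938964844, 272.6000061035156], [311.20001220703125, 276.79998779296875], [309.5, 285.29998779296875]]
grn [310 277   7   7  16] [313.6 279.7] minrect [[310.0, 277.0], [314.3999938964844, 274.79998779296875], [317.6000061035156, 281.20001220703125], [313.20001220703125, 283.3999938964844]]
```

View pics/scenez.png

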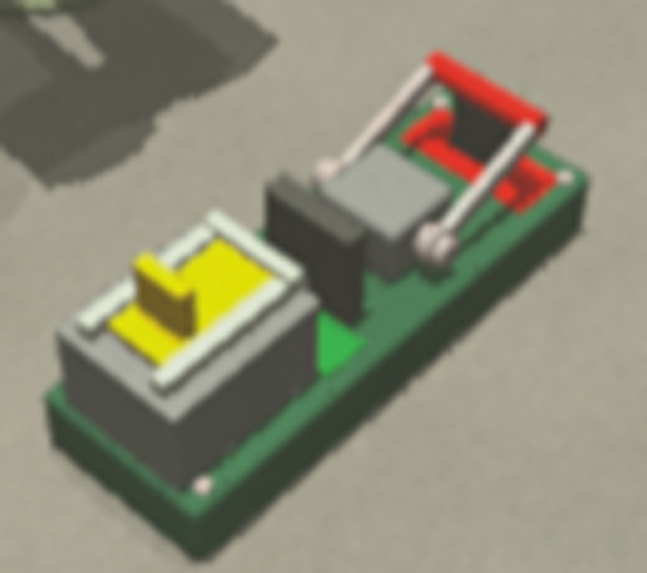

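View pics/sidez.png

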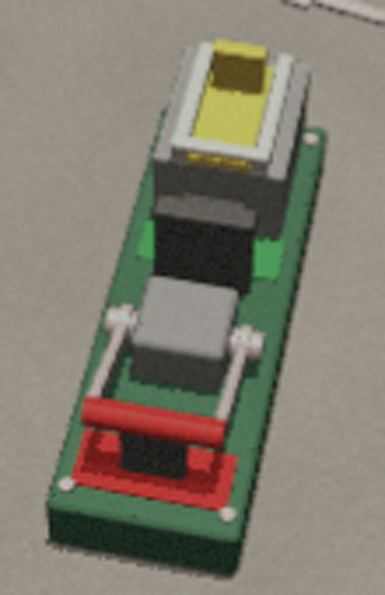

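Run:
```python
from h import *
S=lambda u,v:(u/4.98+250,v/4.98+160); D=lambda u,v:(u/3.5+260,v/3.5+125)
L=[("scene",S(50,398),(-75,-270,60)),("scene",S(200,515),(75,-270,60)),("scene",S(587,182),(75,160,60)),("scene",S(386,190),(0,0,112)),("scene",(346.8,178.2),(0,113,126)),("scene",S(165,279),(0,-225,193)),
("side",D(50,500),(75,160,60)),("side",D(243,545),(-75,160,60)),("side",D(325,130),(-75,-270,60)),("side",D(187,315),(0,0,112)),("side",(303.4,245.6),(0,113,126)),("side",D(240,47),(0,-225,193))]
W=np.array([onz(n,uv,p[2])[0] for n,uv,p in L]); P=np.array([p for *_,p in L],float)
def fit(ix):
    a=P[ix,:2]-P[ix,:2].mean(0); b=W[ix,:2]-W[ix,:2].mean(0)
    th=np.arctan2((a[:,0]*b[:,1]-a[:,1]*b[:,0]).sum(),(a*b).sum()); c,s=np.cos(th),np.sin(th); M=np.array([[c,-s],[s,c]])
    return th,M,W[ix,:2].mean(0)-M@P[ix,:2].mean(0)
for ix in (list(range(6)),list(range(6,12)),list(range(12))):
    th,M,t=fit(ix); print(round(th,4),t.round(1)); print((W[ix,:2]-P[ix,:2]@M.T-t).round(1).tolist())
# bystanders and triangulated bar
for n,uv,z,k in (("scene",(415,181),30,"wheel"),("side",(221,346),30,"wheel"),("scene",(189,213),170,"can"),("side",(416,117),170,"can"),("scene",(207,287),5,"wr"),("side",(364,128),5,"wr")): print(k,onz(n,[uv],z).round(0))
for a,b in ((4,10),(5,11),(3,9)):
    p,d=ray("scene",[L[a][1]]);q,e=ray("side",[L[b][1]])
    s=np.linalg.lstsq(np.c_[d[0],-e[0]],q-p,rcond=None)[0]; print("tri",(p+s[0]*d[0]).round(1),(q+s[1]*e[0]).round(1))
```

```text
0.4039 [521.6  98. ]
[[3.6, 4.7], [-4.5, 1.6], [6.1, -9.9], [2.2, -2.0], [-5.3, -0.3], [-2.1, 6.0]]
0.3968 [514.5  98.2]
[[0.5, -7.7], [-1.5, 0.0], [0.5, 3.8], [-0.5, -0.9], [3.4, -0.9], [-2.4, 5.7]]
0.4033 [518.   98.1]
[[7.3, 4.6], [-0.8, 1.6], [9.5, -10.0], [5.8, -2.1], [-1.8, -0.5], [1.6, 5.9], [-1.9, -7.7], [-4.2, 0.9], [-4.8, 3.6], [-4.1, -0.9], [0.6, -0.5], [-7.2, 5.1]]
wheel [[511. 508.  30.]]
wheel [[508. 505.  30.]]
can [[ 452. -364.  170.]]
can [[ 442. -359.  170.]]
wr [[ 630. -382.    5.]]
wr [[ 626. -385.    5.]]
tri [472.9 200.9 127.1] [473.9 202.  126.9]
tri [ 604.1 -101.6  188.5] [ 600.5 -106.   190.4]
tri [519.1  98.6 106.7] [515.7  94.6 107.8]
```

Both views agree: isolator origin is about (518, 98) with yaw 0.403. The triangulated bar is at z 127, against 126 expected. Next I grasp the bar.

```bash
cat >> h.py <<'E'
from bench import bot, solve_ik
O=np.array([518.,98,0]); YAW=0.403; Z=R.from_euler("z",YAW).as_matrix()
def w(p): return (O+Z@np.array(p,float)).tolist()
def ori(tilt=0,across=False,flip=1):
    """tool down, tip leaning to isolator -y by tilt (rad); fingers close along y, or along x if across"""
    z=np.array([0,-np.sin(tilt),-np.cos(tilt)]); s=np.array([1.,0,0])*flip
    y=s if across else np.cross(z,s)
    return R.from_matrix(Z@np.c_[np.cross(y,z),y,z]).as_euler("xyz").tolist()
def bar(a): l=a-1.2217; return np.array([0,-120*np.sin(l),85+120*np.cos(l)])
def st(tag=""):
    s=bot.get_state(); f=Z.T@np.array(s["contact_force"]); p=Z.T@(np.array(s["tcp_pos"])-O)
    print(tag,"t%.1f"%s["t"],"p",p.round(1),"F",f.round(1),"open %.2f gf %.0f"%(s["opening"],np.max(s["gripper_force"])))
    return f
E
python3 - <<'E'
from h import *
for fl in (1,-1):
    for t,a,p in ((0,0,bar(0)),(0,0,bar(1.89)),(.6,1,bar(1.89)),(.3,1,bar(2.44)),(0,1,[0,-250,165])):
        q=solve_ik(w(p),ori(t,a,fl)); print(fl,t,a,None if q is None else np.round(q,2))
bot.grip(0.6)
p=bot.get_state()["tcp_pos"]; bot.movel([p[0],p[1],310],max_speed=250)
f=min((1,-1),key=lambda f:abs(np.asarray(solve_ik(w(bar(0)),ori(0,0,f)))[5]-bot.get_state()["qpos"][5])); print("flip",f)
b=bar(0); bot.move_ptp(w([0,b[1],250]),ori(0,0,f)); st("above")
print(bot.movel(w([0,b[1],b[2]-19]),max_speed=120,threshold=10)); st("down")
cv2.imwrite("pics/scene1.png",cv2.resize(imaging.capture("scene")[120:260,240:400],None,fx=4,fy=4,interpolation=cv2.INTER_CUBIC))
E
```

```text
1 0 0 [ 0.26  0.36 -0.44  0.77  0.    3.  ]
1 0 0 [-0.08  0.36 -0.28  0.93  0.    2.66]
1 0.6 1 [ 0.23  0.34 -0.47  0.64 -0.59  1.36]
1 0.3 1 [ 0.01  0.38 -0.44  0.62 -0.28  1.16]
1 0 1 [-0.33  0.52 -0.07  0.98 -0.    0.84]
-1 0 0 [ 0.26  0.36 -0.44  0.77  0.   -0.14]
-1 0 0 [-0.08  0.36 -0.28  0.93  0.   -0.48]
-1 0.6 1 [ 0.23  0.34 -0.47  0.64 -0.59 -1.78]
-1 0.3 1 [ 0.01  0.38 -0.44  0.62 -0.28 -1.98]
-1 0 1 [-0.33  0.52 -0.07  0.98  0.   -2.3 ]
flip 1
above t3.7 p [1.000e-01 1.120e+02 2.501e+02] F [-0.9 -0.3  0.1] open 0.60 gf 0
False
down t5.0 p [  0.6 112.7 107.7] F [-0.6 -0.2 -0.7] open 0.60 gf 0
```

View pics/scene1.png

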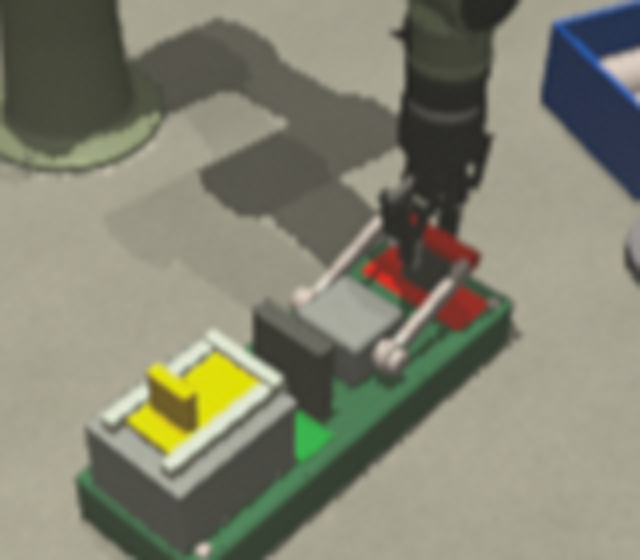

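The open fingers straddle the bar at about (430,230) in the crop. Next I grip and swing.

Run:
```python
from h import *
bot.grip(0.0,50); f=st("gripped")
off=np.zeros(3)
for a in np.linspace(0.15,1.95,13):
    bot.movel(w(bar(a)+[0,0,-19]+off),max_speed=80); f=st("%.2f"%a)
    if np.linalg.norm(f)>60: print("stop"); break
```

```text
gripped t5.4 p [  0.4 111.7 107.7] F [-2.  -5.5  6. ] open 0.24 gf 49
0.15 t5.8 p [1.000e-01 1.060e+02 1.223e+02] F [  4.7  -0.6 -13.5] open 0.24 gf 50
0.30 t6.2 p [  0.2  96.7 138.9] F [0.3 3.3 2.8] open 0.24 gf 50
0.45 t6.6 p [1.000e-01 8.580e+01 1.535e+02] F [-2.4  8.  12.2] open 0.24 gf 50
0.60 t6.9 p [1.000e-01 7.440e+01 1.653e+02] F [-2.7 15.6 15.5] open 0.24 gf 49
0.75 t7.3 p [ -0.   62.4 175. ] F [-3.4 25.3 20.2] open 0.24 gf 49
0.90 t7.7 p [  0.2  46.6 183.7] F [-9.1 27.6 34.5] open 0.24 gf 51
1.05 t8.1 p [  0.5  20.1 189.5] F [-12.2   3.3  37.2] open 0.24 gf 54
1.20 t8.4 p [  0.2   1.3 189.8] F [-8.3  0.9 25.7] open 0.24 gf 55
1.35 t8.8 p [-1.000e-01 -1.450e+01  1.877e+02] F [-6.2  5.8 20.5] open 0.24 gf 56
1.50 t9.2 p [ -0.3 -32.  182.9] F [-4.4  4.3 12.6] open 0.24 gf 58
1.65 t9.6 p [ -0.6 -51.7 175.6] F [-1.7 -4.7  2.4] open 0.24 gf 57
1.80 t9.9 p [ -0.8 -66.9 165.5] F [-1.2 -5.5 -6.2] open 0.24 gf 59
1.95 t10.3 p [ -0.8 -79.1 154.9] F [-3.9  1.9 -1.5] open 0.24 gf 61
```

Run:
```python
from h import *
bot.grip(0.6); bot.movel(w([0,-72,260])); st("up"); bot.grip(0.0)
u=lambda t:np.array([0,np.sin(t),np.cos(t)])
bot.move_ptp(w(bar(1.89)+45*u(.6)),ori(.6,True)); st("pre")
for n,(x,y,ww,h) in dict(scene=(230,140,160,140),side=(250,110,130,180)).items():
    im=imaging.capture(n)[y:y+h,x:x+ww]; cv2.imwrite(f"pics/{n}2.png",cv2.resize(im,None,fx=3,fy=3,interpolation=cv2.INTER_CUBIC))
a,b=cv2.imread("pics/scene2.png"),cv2.imread("pics/side2.png"); c=np.zeros((540,870,3),np.uint8); c[:420,:480]=a; c[:,480:]=b
cv2.imwrite("pics/both2.png",cv2.resize(c,(800,496)))
```

```text
up t11.6 p [ -0.4 -71.8 259.2] F [-0.7 -0.3 -0.1] open 0.60 gf 0
pre t13.2 p [  0.3 -49.1 216.6] F [-0.2 -0.6 -0.2] open 0.00 gf 0
```

View pics/both2.png

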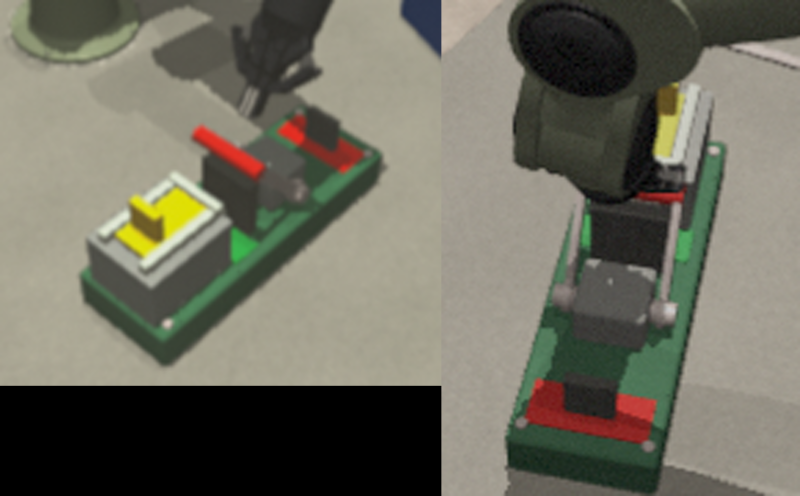

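The red bar (about (228,150)) stands half home over the inner guard, and the shut fingers are behind and above it. Next I press it home.

Run:
```python
from h import *
u=lambda t:np.array([0,np.sin(t),np.cos(t)])
for a,t in ((1.89,.6),(2.0,.55),(2.1,.48),(2.2,.42),(2.3,.36),(2.38,.32),(2.44,.3),(2.46,.3)):
    bot.movel(w(bar(a)+11*u(t)),rot=ori(t,True),max_speed=60); f=st("%.2f"%a)
    if np.linalg.norm(f)>60: print("stop"); break
bot.dwell(.3); st("end")
```

```text
1.89 t14.1 p [  0.  -68.3 188.3] F [ 0.4 -0.2 -0.3] open 0.00 gf 0
2.00 t14.4 p [  0.5 -78.3 180.2] F [0.  3.  1.4] open -0.00 gf 2
2.10 t14.8 p [  0.5 -87.6 172.1] F [0.7 2.9 5.3] open -0.00 gf 3
2.20 t15.1 p [ -0.4 -95.3 161.9] F [0.3 0.2 0.5] open -0.00 gf 0
2.30 t15.5 p [  -0.6 -101.7  151.5] F [-0.2 -0.3 -0.4] open 0.00 gf 0
2.38 t15.8 p [  -0.3 -106.3  143.4] F [-0.4  0.3  0.5] open 0.00 gf 0
2.44 t16.1 p [  -0.3 -109.3  136.7] F [-0.7 -0.4  0.7] open 0.01 gf 0
2.46 t16.3 p [   0.2 -109.8  135.9] F [-2.6  5.   9.5] open -0.00 gf 5
end t16.6 p [   0.2 -109.8  135.9] F [-3.1  4.  10. ] open 0.00 gf 5
```

Run:
```python
from h import *
bot.movel(w([0,-90,190])); bot.movel(w([0,-100,260]))
bot.move_ptp(w([0,-262,240]),ori(0,True)); st("behind")
im=imaging.capture("scene")[140:280,230:390]; cv2.imwrite("pics/scene3.png",cv2.resize(im,None,fx=4,fy=4,interpolation=cv2.INTER_CUBIC))
im=imaging.capture("side")[110:290,250:380]; cv2.imwrite("pics/side3.png",cv2.resize(im,None,fx=3,fy=3,interpolation=cv2.INTER_CUBIC))
```

```text
behind t18.5 p [  -0.9 -262.1  238.1] F [ 0.6 -0.   0.1] open 0.01 gf 0
```

View pics/scene3.png

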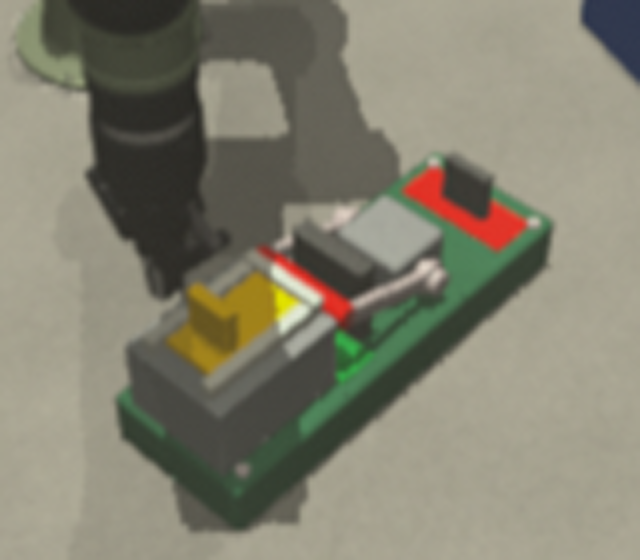

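The red bar is seated in the trough between the guards (about (310,285)), and the tab is at (212,318). Next I push the bolt across.

Run:
```python
from h import *
print(bot.movel(w([0,-262,168]),max_speed=100,threshold=10)); st("down")
print(bot.movel(w([0,-205,168]),max_speed=50,threshold=25)); st("mid")
print(bot.movel(w([0,-180,168]),max_speed=25,threshold=18)); st("stop")
bot.dwell(.3); st()
bot.movel(w([0,-225,168]),max_speed=80); bot.movel(w([0,-245,300])); st("clear")
p=bot.get_state()["tcp_pos"]; bot.move_ptp(w([-200,-230,300]),ori(0,True)); st("away")
im=imaging.capture("scene")[140:280,230:390]; cv2.imwrite("pics/scene4.png",cv2.resize(im,None,fx=4,fy=4,interpolation=cv2.INTER_CUBIC))
```

```text
False
down t19.4 p [   0.5 -262.1  168.7] F [ 0.1 -0.2  0.1] open 0.00 gf 0
False
mid t20.7 p [-2.000e-01 -2.047e+02  1.680e+02] F [-0.4  0.4 -0.2] open -0.00 gf 0
True
stop t21.4 p [  -0.3 -196.4  168.2] F [ 0.3 -0.8  2.6] open 0.00 gf 1
 t21.6 p [  -0.7 -196.4  167.5] F [-0.3 -0.5  0.7] open 0.00 gf 0
clear t23.2 p [  -0.3 -244.5  299. ] F [0.3 0.4 0. ] open 0.00 gf 0
away t24.0 p [-199.2 -230.5  300.1] F [-0.1 -0.5 -0.5] open 0.00 gf 0
```

View pics/scene4.png

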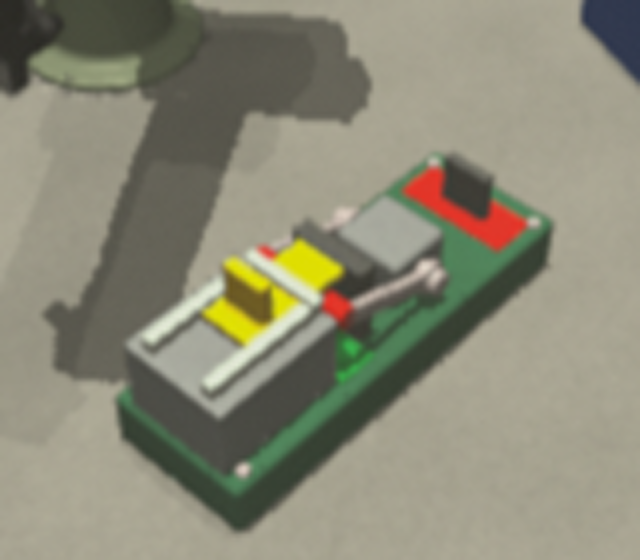

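The plate covers the bar and the tab is now at about (247,290). Before handing in I'll measure the tab's travel.

Run:
```python
from h import *
P=lambda *a:[(u/4+230,v/4+140) for u,v in a]
A=onz("scene",P((190,286),(238,318),(238,350)),193); B=onz("scene",P((224,261),(272,293),(271,325)),193)
print(((B-A)@Z).round(1))
bot.move_ptp(w([0,-245,300]),ori(0,True)); bot.movel(w([0,-225,168]))
print(bot.movel(w([0,-180,168]),max_speed=25,threshold=32)); st("push2")
bot.movel(w([0,-225,168]),max_speed=80); bot.movel(w([0,-245,300])); st("clear")
im=imaging.capture("scene")[140:280,230:390]; im2=cv2.imread("pics/scene4.png")
```

```text
[[ 0.4 37.1  0. ]
 [ 1.3 36.3  0. ]
 [ 1.1 34.7 -0. ]]
True
push2 t27.3 p [-1.000e-01 -1.966e+02  1.685e+02] F [-0.9 -2.4  1. ] open -0.00 gf 1
clear t28.9 p [  -0.3 -244.4  299. ] F [-0.1  0.5  0.1] open -0.00 gf 0
```

Run:
```python
from h import *
bot.move_ptp(w([0,-160,320]),ori(0,True)); 
m=imaging.camera_model("wrist"); print(m); im=imaging.capture("wrist"); cv2.imwrite("pics/wr.png",im)
np.save("wr.npy",np.r_[m["position"],m["rotation"]]); 
q=proj("wrist",[w(p) for p in ((0,-177,193),(0,-225,193),(0,-90,149),(0,-86,148),(0,0,112),(75,160,60),(-75,-270,60))]); print(q.round(0).tolist()); st()
x=proj("wrist",[w((0,-135,149))])[0]
```

```text
{'K': array([[309.10476699,   0.        , 318.07618744],
       [  0.        , 309.10476699, 196.88461364],
       [  0.        ,   0.        ,   1.        ]]), 'k1': -0.03377073140538585, 'position': array([551.93958181,  19.34430384, 462.10403895]), 'rotation': array([-2.89186407e-01, -1.57926481e-04,  4.05655678e-01])}
[[318.0, 208.0], [317.0, 255.0], [318.0, 109.0], [318.0, 105.0], [318.0, 17.0], [389.0, -132.0], [265.0, 240.0]]
 t29.4 p [  -0.  -159.6  319.6] F [0.8 0.2 0.3] open -0.00 gf 0
```

View pics/wr.png

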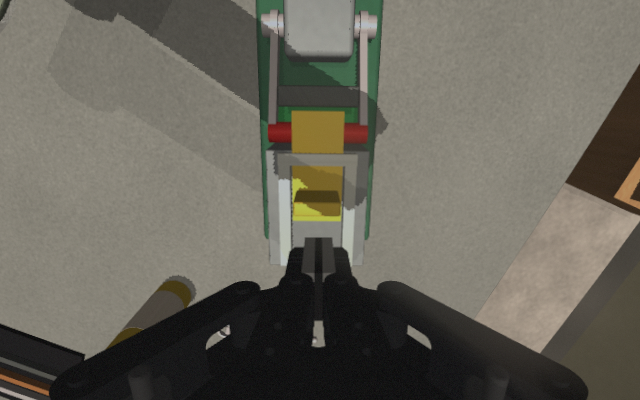

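The wrist view shows the bolt plate over the bar with its end at row ~110, next to the inner guard edge at row ~106. The strap is at rows 152–166. I'll put numbers on those edges.

Run:
```python
from h import *
im=cv2.imread("pics/wr.png")
c=im[:,300:336].mean(1).round(0).astype(int)
g=im[:,282:290].mean(1).round(0).astype(int)
for r in list(range(80,116))+list(range(146,225)): print(r,c[r].tolist(),g[r].tolist(),end=" | " if r%3 else "\n")
yz=lambda v,z:((onz("wrist",[(318,v)],z)-O)@Z)[0,1].round(1)
print()
for n,v,z in (("guard out",86,148),("guard in",106,148),("plate end",110,149),("strap+",152,157),("strap-",166,157),("block-",57,112)): print(n,yz(v,z))
```

```text
80 [51, 66, 47] [49, 64, 46] | 81 [50, 66, 47] [48, 63, 44]
82 [51, 66, 48] [49, 64, 45] | 83 [50, 66, 47] [48, 63, 45] | 84 [50, 66, 48] [48, 62, 44]
85 [46, 56, 46] [44, 49, 46] | 86 [51, 55, 55] [52, 56, 56] | 87 [56, 61, 61] [56, 60, 60]
88 [57, 62, 62] [56, 60, 60] | 89 [57, 61, 62] [56, 60, 60] | 90 [57, 62, 62] [56, 60, 60]
91 [57, 62, 62] [57, 60, 61] | 92 [57, 62, 62] [57, 61, 61] | 93 [57, 62, 62] [56, 60, 61]
94 [57, 62, 62] [56, 60, 61] | 95 [57, 62, 62] [57, 60, 61] | 96 [57, 62, 62] [56, 60, 60]
97 [57, 61, 62] [56, 60, 61] | 98 [57, 61, 62] [56, 60, 61] | 99 [57, 61, 62] [55, 59, 59]
100 [56, 61, 62] [55, 59, 60] | 101 [56, 61, 62] [55, 59, 59] | 102 [56, 61, 62] [55, 59, 60]
103 [56, 61, 62] [55, 58, 59] | 104 [55, 60, 61] [53, 57, 57] | 105 [50, 56, 57] [45, 50, 49]
106 [45, 58, 50] [44, 62, 43] | 107 [46, 73, 46] [50, 85, 44] | 108 [48, 82, 46] [49, 86, 42]
109 [48, 82, 46] [51, 87, 44] | 110 [47, 88, 72] [49, 87, 42] | 111 [48, 107, 119] [49, 86, 42]
112 [51, 119, 143] [49, 86, 42] | 113 [51, 119, 143] [50, 89, 43] | 114 [50, 119, 143] [52, 91, 45]
115 [51, 119, 14
[... 2218 characters left out ...]
7, 140] [182, 188, 182] | 209 [51, 133, 144] [182, 188, 183] | 210 [53, 139, 148] [182, 188, 183]
211 [54, 143, 152] [182, 188, 183] | 212 [56, 147, 155] [182, 188, 183] | 213 [55, 146, 155] [182, 188, 183]
214 [54, 145, 156] [181, 188, 182] | 215 [53, 141, 156] [181, 188, 182] | 216 [65, 170, 172] [181, 188, 183]
217 [72, 187, 182] [180, 187, 182] | 218 [72, 188, 182] [180, 187, 182] | 219 [72, 188, 182] [180, 188, 183]
220 [81, 178, 174] [180, 187, 182] | 221 [115, 151, 149] [179, 187, 182] | 222 [129, 135, 135] [180, 188, 183]
223 [129, 135, 135] [180, 188, 182] | 224 [129, 135, 135] [179, 188, 182] | 
guard out -68.7
guard in -87.2
plate end -91.0
strap+ -130.9
strap- -144.9
block- -37.7
```

Measured from the wrist view, the plate end is at y −91, where −90 is home and drawn back would be −138. The guard and strap edges match their given sizes within 2–3 mm. That puts bolt travel at about 47 mm, and two pushes met the same hard stop. The coarser scene-view estimate of about 36 mm was pixel-reading error.

```bash
python3 -c "
from h import *
print(((onz('wrist',[(280,133)],130)-O)@Z).round(1)); st(); print(bot.sign_off())"
```

```text
[[ -39.8 -114.8  130. ]]
 t29.4 p [  -0.  -159.6  319.6] F [0.8 0.2 0.3] open -0.00 gf 0
the job is handed in; nothing more can be done
None
```

The isolator handle is home OFF, the lock bolt is fully across it (about 47 of 48 mm by camera), the spray can, buff wheel and wrench were never approached, and I handed the job in at 29.4 s; no verdict came back.

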